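# Clamp the whetstone in its stand

## Task

Get the sharpening stand ready: lay the whetstone flat, centred and lengthways on the stand's narrow raised rest between the two jaws and let go of it, then wind the three-knobbed star wheel, taking one knob after another, until the moving jaw grips the stone firmly against the fixed jaw. Firm is about a quarter of a turn after the jaws start to squeeze the stone; do not overtighten. Leave the mug, the pepper mill and the bowl of lemons where they stand.

Things in the scene. Friction and masses are not known exactly. Their poses are not given: they have to be found in the camera images.
- stone: Grey whetstone, a plain loose block 55 (its x) by 160 (its y, long) by 36 mm (z), about 0.6 kg, lying flat on the table. Origin at the centre of its underside.
- clamp: The fixed sharpening stand, lengthways along its y: narrow rail on a foot 70 mm wide, 14 high; fixed jaw at the +y end, star wheel at the -y end (robot's right). Origin on the table under the rail. In its frame, mm: rest top z 80, x -20 to 20, y -45 to 155; fixed jaw face y 155, 66 wide, top z 120; bearing post y -100 to -80, top z 139; wheel in the plane y -185, axle along y.
- rest (a point): A point on the rest's top face, on its midline, where the middle of the stone goes; 90 mm from the fixed jaw's face. The clamp frame's axes. The stone may lie up to about 10 mm to either side along the rail: the jaw pushes it along.
- jaw: Steel face of the sliding jaw, 66 wide (x), 10 thick, top at z = 133 mm; behind it a 14 mm gap and the 16 mm carriage. Origin on the face towards the stone, on the midline. It moves along clamp +y as the wheel tightens, 5 mm per rad (31 mm a turn). At wheel 0 it is 190 mm from the fixed face. It is backed by springs: once it bears, it gives 1 mm for each 8 N.
- fixed_face (a point): Middle of the fixed jaw's face (clamp frame's axes), 100 mm above the table.
- wheel (a joint): Star wheel angle, rad, over full turns; starts at 0 to 0.8. Grows (tightens) as the wheel's top comes towards the robot and down on its side. Friction 0.4 N m (5 N at a knob); stays where left. The jaws begin to squeeze the stone near 6.0 rad; from then the clamping force grows 40 N per rad and the pull at the knob 2.3 N per rad. Firm is over 25 N; over 110 N the stone cracks.
- hub (a point): Centre of the star wheel, on its axis (clamp frame's axes, does not turn), 115 mm above the table.
- knob0 (a point): Centre of a wheel knob: black cylinder 32 mm in diameter, 34 mm long along the axle (clamp y), spinning freely on its pin at the end of a 12 mm spoke, 85 mm from the hub. At wheel angle 0 it is straight up. Can be gripped across its flat ends with fingers pointing down. No room for a hand in the wheel's bottom half.
- knob1 (a point): Like knob0, 120 degrees ahead of it in the tightening direction.
- knob2 (a point): Like knob0, 240 degrees ahead of it in the tightening direction.
- mug: White mug, 80 mm wide, 95 high, loose. Origin at the centre of its underside.
- mill: Dark wooden pepper mill, 58 mm wide, 182 high, loose. Origin at the centre of its underside.
- bowl: White bowl with lemons, 176 mm wide, about 105 high, loose. Origin at the centre of its underside.
There are look-alikes about, which are no part of the job. Of the things like the stone, leave any that is black or green; of the rest the smaller one is meant.

How it is judged:
By the outcome, as a careful person would: the job done as asked, in the order asked, and still so for the second after the job is handed in, with the robot touching nothing.
It also fails if it takes over 72 s, if anything falls off the work surface, if the arm or the gripper's body presses on something with over 40 N, if the wrist force passes 120 N, or if a joint passes its speed limit or range.

## Robot

A 7-joint arm with a two-finger parallel gripper is mounted at the origin on the work surface. World frame = base frame: x ahead of the robot, y to its left, z up, the work surface at z = 0. Lengths are in mm, angles in rad, forces in N, time in s.
With the tool pointing down it reaches from about 400 to 900 mm from the base axis. Payload 5.5 kg.
Tool frame: the origin (TCP) lies midway between the tips of the shut fingers; the grasp point (between the pads) lies 19 mm behind it (ctrl.grip_point_offset is the distance from the TCP to the grasp point, in mm); z points along the fingers, y is the line along which they close (so a half turn about z gives the same grasp; the last joint's range is limited). The gripper opens to 92 mm and grips with 3 to 60 N. Pads are 19 mm wide; open, the fingers measure 130 mm over their backs; the gripper's body (75 mm by 190 mm) begins 47 mm behind the grasp point.
Start: joints at [-0.963, 0.501, -0.427, 1.55, 0.221, 1.138, -0.21], TCP at [219.667, 611.757, 192.429] pointing down, gripper open.
Joint ranges: [-2.88, 2.88], [-0.31, 2.03], [-1.54, 1.56], [0.2, 2.42], [-1.41, 4.55], [0.19, 2.02], [-2.57, 2.57]. Speed limits (rad/s): [2.57, 2.57, 3.14, 3.14, 3.14, 3.14, 3.14].

## Interface

Orientations are given as a unit quaternion [x, y, z, w].
In Python, from workcell import sensors, viewer, ctrl gives the robot as it stands.
- The arm moves only by the shell command python3 -m crank 'ROWS' [OPENING] [FORCE]. ROWS is JSON, one flat list of numbers, 6 for each row, row after row: the shift along the tool's x, y, z each as a share of 1 m, from -1 to 1, then the turn, a rotation vector about the tool's x, y, z each as a share of 2 pi rad, from -1 to 1. A call has 1 to 20 rows; each row is the pose to reach, as a shift and turn from the pose commanded when the call began, along the tool's axes at that moment, turning the shorter way round; what a row does not reach only later rows make up. A row lasts 1/10 s, in which the tool goes at most 50 mm and 8.59 degrees, less where a joint would pass 70% of its speed; a pose out of reach is approached as far as the arm can. A call with a number of a shift or a turn outside -1 to 1 is refused whole. A call with a gripper value outside its range is refused whole. OPENING is the finger opening in mm, from 0 to 91.8, set as the call begins (- or left out, the last holds). The fingers move at their own pace and stop on an object; FORCE is the grip in N (left out, the last holds). Time passes only in rows, so rows that repeat a pose let the fingers close. It gives the time, the measured TCP pose, the force, the opening and the grip force at its end, in the units of the state.
- sensors.observe(): the state, without advancing time (a new reading comes with each control period).
- viewer.camera(name): name is "side" or "top"; returns (picture, depth): 400x640x3 uint8, red, green, blue; 400x640 float32, mm along the optical axis (not along the pixel's ray), 0 where there is no reading.
- viewer.calibration(name): a dict with "camera_matrix" (3x3 intrinsics, pixels), "dist" ([k1, k2, p1, p2, k3] as OpenCV has them; the pictures are not rectified), "extrinsics" (4x4, takes a point from camera to world coordinates). Camera axes: x right, y up, looking along -z (the intrinsics and any distortion apply to the point x, -y, -z); pixel columns grow to the right and rows downward; lengths in mm; the calibration is good to about 2 mm. A picture is of the moment at which its call begins. calibration takes no time and is no camera call.
- ctrl.job_done(): hands the job in; it is judged then, once.
Trained networks look in the newest picture that a camera, given by its name, has taken for a name from the list of things; names that differ only in an ending like _2 or _b are one class to them, and where a whole thing is asked for, a point or a joint stands for the part that bears it (a point fixed in the world has none). Each returns a list of dicts, best first, with "conf" (0 to 1); they miss things now and then, are a little off and sometimes report something else, mostly with a low value. They report only what shows in the picture. A call takes as long as a camera call. They do not tell look-alikes from the thing itself.
- viewer.masks_of(camera, target): "mask" (400x640 bool, what is visible of it) and "extent" ([left, top, width, height] as shares, 0 to 1, of the picture: columns of its width, rows of its height, round what is visible of it).
- viewer.tip_of(camera, target): "point" ([row, column] as shares, 0 to 1, of the picture: columns of its width, rows of its height: a listed point, or the origin of a listed thing).
The state is a dict: "clock": time; "q": joint angles; "qd": joint speeds; "joint_torque": joint torques, N m; "position": TCP position; "tool_rot": TCP orientation; "contact_force": force on the tool from outside, world axes, zero at the start; "torque": the same for the moment, N m; "finger_gap": opening from 0.0 (shut) to 1.0 (fully open); "grip_force": force on a finger pad.
Only numpy, scipy, OpenCV 4.12 (cv2) and the standard library are available. Lean on these libraries where they do the work, as an engineer would, in place of code of your own. Each camera call takes 0.05 s, during which the arm holds its last target. There are 200 camera calls.

## Working session

There is one attempt and no reset: what is moved stays moved. The work goes in short steps, Python scripts to look and compute and a shell command to move; the robot and the scene stay as the last step left them, time stands still between calls to the robot, and variables do not carry over. Pictures are saved under pics/ and viewed, at most 10 in all, crops included, and the job is handed in when it is done.

```bash
ls; mkdir -p pics
cat > h.py <<'E'
import numpy as np, cv2
from workcell import sensors, viewer, ctrl
from scipy.spatial.transform import Rotation as R
def pts(name, depth, rc):
    c=viewer.calibration(name); rc=np.atleast_2d(rc).astype(float)
    K=np.array(c["camera_matrix"],float); d=np.array(c["dist"],float)
    u=cv2.undistortPoints(rc[:,::-1].reshape(-1,1,2).copy(),K,d).reshape(-1,2)
    z=np.array([depth[int(min(399,r)),int(min(639,q))] for r,q in rc])
    P=np.c_[u[:,0]*z,-u[:,1]*z,-z]; E=np.array(c["extrinsics"])
    return P@E[:3,:3].T+E[:3,3]
def proj(name,W):
    c=viewer.calibration(name); E=np.linalg.inv(np.array(c["extrinsics"])); W=np.atleast_2d(W)
    P=W@E[:3,:3].T+E[:3,3]; P=P*[1,-1,-1]
    return cv2.projectPoints(P,np.zeros(3),np.zeros(3),np.array(c["camera_matrix"],float),np.array(c["dist"],float))[0].reshape(-1,2)[:,::-1]
E
cat > look.py <<'E'
from h import *
for n in("top","side"):
    p,d=viewer.camera(n); cv2.imwrite(f"pics/{n}0.png",p[:,:,::-1]); np.savez(f"{n}0.npz",p=p,d=d)
    for t in("stone","clamp"):
        for m in viewer.masks_of(n,t):
            rc=np.argwhere(m["mask"]&(d>0)); 
            if len(rc)<20: continue
            W=pts(n,d,rc); zt=np.percentile(W[:,2],98 if t=="clamp" else 90); T=W[abs(W[:,2]-zt)<8]
            b=cv2.minAreaRect(T[:,:2].astype(np.float32))
            print(n,t,round(m["conf"],2),len(rc),rc.mean(0).round(),"ztop",zt.round(1),"rect",np.round(b[0],1),np.round(b[1],1),round(b[2],1),p[m["mask"]].mean(0).round())
    for t in("hub","knob0","knob1","knob2","rest","fixed_face","jaw","stone"):
        for m in viewer.tip_of(n,t)[:3]:
            r=np.array(m["point"])*[400,640]; print(n,t,round(m["conf"],2),r.round(),pts(n,d,r).round(1)[0])
s=sensors.observe();print(s)
E
python3 look.py
```

```text
pics
top stone 0.97 1767 [282. 409.] ztop 54.5 rect [ 221.6 -260.5] [ 78.8 224.6] 8.3 [ 82. 176.  96.]
top stone 0.84 1962 [281. 242.] ztop 54.5 rect [213.7 287.5] [226.8  80.8] 14.0 [171. 165. 153.]
top stone 0.73 813 [243. 340.] ztop 39.6 rect [343.8 -28.6] [157.4  54.6] 29.6 [48. 44. 42.]
top stone 0.72 477 [145. 461.] ztop 173.5 rect [ 668.4 -416. ] [29.9 29.8] 46.0 [75. 50. 35.]
top stone 0.69 851 [217. 273.] ztop 39.8 rect [423.4 187.7] [156.4  54.9] 83.4 [179. 172. 158.]
top clamp 0.57 2454 [158. 317.] ztop 196.8 rect [ 541.  -114.9] [31.9 26.5] 87.9 [95. 92. 89.]
top clamp 0.25 828 [217. 273.] ztop 41.8 rect [423.4 187.7] [156.3  54.4] 83.3 [179. 173. 160.]
top hub 0.91 [167. 372.] [ 581.1 -118.8  135.7]
top hub 0.18 [212. 452.] [ 449.1 -379.3   94.1]
top knob0 0.86 [179. 375.] [ 536.2 -121.5  199.3]
top knob0 0.81 [178. 368.] [ 541.  -102.1  177.5]
top knob0 0.6 [137. 380.] [ 672.3 -141.4  141. ]
top knob1 0.86 [179. 375.] [ 536.2 -121.5  199.3]
top knob1 0.81 [178. 368.] [ 541.  -102.1  177.5]
top knob1 0.6 [137. 380.] [ 672.3 -141.4  141. ]
top knob2 0.86 [179. 375.] [ 536
[... 1783 characters left out ...]
': array([-0.96281882,  0.50089354, -0.42703021,  1.55040674,  0.22078422,
        1.13830644, -0.21030742]), 'qd': array([ 0.00172868,  0.0008457 , -0.0002152 ,  0.0006488 ,  0.0001537 ,
       -0.00073055,  0.00115981]), 'joint_torque': array([ 3.19561750e-04, -5.66467094e+01, -5.81041396e+00, -2.79509103e+01,
       -6.67045545e-02,  2.11114192e-02,  4.03840136e-05]), 'position': array([219.63030127, 611.76347184, 192.43256863]), 'tool_rot': array([ 1.71515074e-01,  9.85181495e-01,  1.02522189e-05, -2.86678546e-05]), 'contact_force': array([-0.66709098, -1.15784184,  0.12046609]), 'torque': array([ 0.01023595, -0.02665816, -0.01465499]), 'grip_force': 0.0, 'finger_gap': 1.002674672088659}
```

View pics/top0.png

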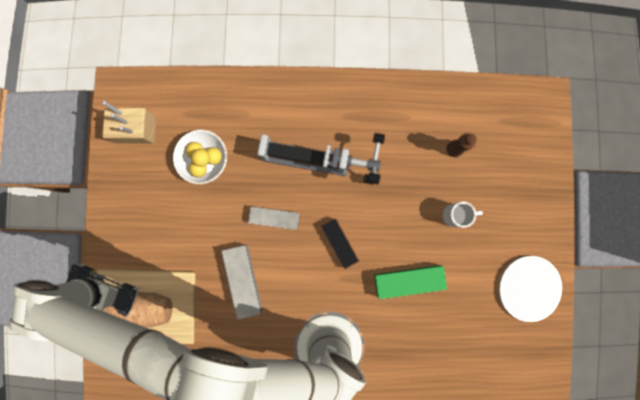

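View pics/side0.png

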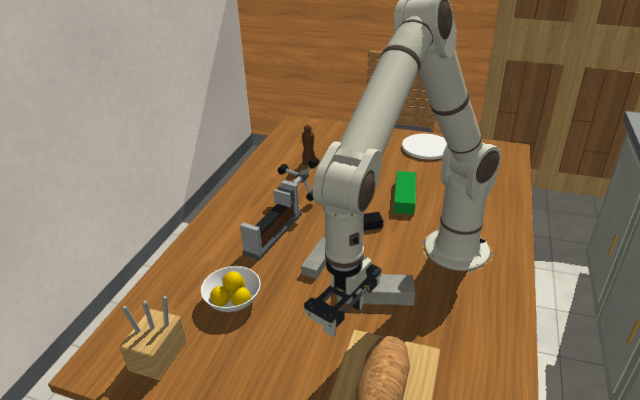

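```bash
cat > fit.py <<'E'
from h import *
# height-sliced clouds from the stored pictures
for n in("top","side"):
    f=np.load(f"{n}0.npz"); d=f["d"]; rc=np.argwhere(d>0); W=pts(n,d,rc)
    C=f["p"][rc[:,0],rc[:,1]]
    def rep(l,m,q=None):
        T=W[m]; 
        if len(T)<8: print(n,l,len(T)); return
        b=cv2.minAreaRect(T[:,:2].astype(np.float32)); print(n,l,len(T),"mean",T.mean(0).round(1),"rect",np.round(b[0],1),np.round(b[1],1),round(b[2],1))
    x,y,z=W.T
    box=(x>480)&(x<720)
    rep("rest",box&(y>40)&(y<190)&(abs(z-80)<5))
    rep("fixed top",box&(y>180)&(y<270)&(abs(z-120)<6))
    rep("post top",box&(y>-60)&(y<20)&(abs(z-139)<5))
    rep("jaw top",box&(y>10)&(y<60)&(z>126)&(z<137))
    rep("upper knob",(abs(x-540)<40)&(abs(y+110)<40)&(z>165))
    rep("far knob",(abs(x-672)<35)&(abs(y+125)<40)&(z>100)&(z<165))
    rep("stone top",(abs(x-423)<60)&(abs(y-188)<110)&(z>31)&(z<43))
E
python3 fit.py
```

```text
top rest 544 mean [628.2 117.3  79.9] rect [627.5 116.1] [154.3  40.9] 80.5
top fixed top 133 mean [643.6 217.4 119.4] rect [644.4 217.7] [20.5 66.8] 81.2
top post top 160 mean [604.9 -24.8 137.7] rect [606.6 -15.9] [74.5 57.4] 84.3
top jaw top 65 mean [613.   20.8 131.7] rect [612.7  20.8] [ 9.9 60.7] 80.7
top upper knob 121 mean [ 539.1 -116.1  195.5] rect [ 540.5 -116.6] [33.6 28.6] 81.9
top far knob 145 mean [ 665.5 -137.8  133.7] rect [ 662.6 -137.7] [34.  51.4] 81.2
top stone top 766 mean [423.7 188.4  36.3] rect [423.4 187.7] [156.5  54.9] 83.4
side rest 292 mean [627.1 111.9  79.4] rect [629.  111.8] [150.6  46.9] 80.3
side fixed top 91 mean [646.  224.1 118.4] rect [648.3 223.9] [27.7 68.3] 84.1
side post top 60 mean [604.  -24.5 137.6] rect [606.4 -24.8] [50.9 51.7] 39.4
side jaw top 47 mean [609.7  25.1 130.9] rect [614.2  26.3] [67.9 20.9] 4.7
side upper knob 96 mean [ 539.5 -108.6  188. ] rect [ 542.4 -114.1] [40.  37.3] 74.3
side far knob 101 mean [ 667.2 -129.9  127.3] rect [ 668.  -135.1] [47.6 41.1] 29.4
side stone top 416 mean [429.  209.   35.3] rect [424.4 191.3] [165.8  57.2] 85.5
```

The small light-grey stone is at px (273,217) in the top view. The large grey, black and green blocks are decoys. The stand runs from its fixed jaw at px (265,150) to the wheel at (375,160). The heights agree with the sizes given.

```bash
cat > go.py <<'E'
from h import *
import sys
# clamp frame from measurements
H=np.deg2rad(80.5); u=np.array([np.cos(H),np.sin(H),0]); v=np.array([u[1],-u[0],0])
face=np.array([644.3,217.6,0])-10*u; O=face-155*u          # clamp origin
def cl(x,y,z): return O+x*v+y*u+[0,0,z]
def rows(targets):            # targets: (xyz, heading of tool y in deg or None) -> row numbers from the present pose
    s=sensors.observe(); R0=R.from_quat(s["tool_rot"]); p=np.array(s["position"])
    for t,h in targets:
        sh=R0.inv().apply(np.array(t)-p)/1000
        if h is None: rv=np.zeros(3)
        else:
            a=np.deg2rad(h); ty=np.array([np.cos(a),np.sin(a),0]); tz=np.array([0,0,-1.]); tx=np.cross(ty,tz)
            rv=(R0.inv()*R.from_matrix(np.c_[tx,ty,tz])).as_rotvec()/2/np.pi
        print(*sh.round(4),*rv.round(4),sep=",")
E
python3 - <<'E'
from go import *
print(O,cl(0,65,80),cl(0,-185,115))
rows([((423.6,188,110),-6.6),((423.6,188,6),-6.6)])
E
```

```text
[617.06714503  54.86287575   0.        ] [627.79523941 118.97143985  80.        ] [ 586.53333795 -127.59996054  115.        ]
-0.3352,-0.3299,0.0824,-0.0,-0.0,0.2135
-0.3352,-0.3299,0.1864,-0.0,-0.0,0.2135
```

```bash
python3 -m crank '[-0.3352,-0.3299,0.082,0,0,0.2135,-0.3352,-0.3299,0.082,0,0,0.2135,-0.3352,-0.3299,0.082,0,0,0.2135,-0.3352,-0.3299,0.082,0,0,0.2135,-0.3352,-0.3299,0.082,0,0,0.2135,-0.3352,-0.3299,0.082,0,0,0.2135,-0.3352,-0.3299,0.082,0,0,0.2135,-0.3352,-0.3299,0.082,0,0,0.2135,-0.3352,-0.3299,0.082,0,0,0.2135,-0.3352,-0.3299,0.082,0,0,0.2135,-0.3352,-0.3299,0.082,0,0,0.2135,-0.3352,-0.3299,0.082,0,0,0.2135,-0.3352,-0.3299,0.082,0,0,0.2135]' 91 30
python3 - <<'E'
from go import *
p,d=viewer.camera("top"); cv2.imwrite("pics/a.png",cv2.resize(p[120:280,180:440,::-1],None,fx=3,fy=3))
rows([((423.6,188,6),-6.6)])
E
```

```text
clock: 2.4
position: [423.4, 189.5, 110.7]
tool_rot: [0.746, 0.666, 0.0, -0.0]
contact_force: [0.4, 0.9, -0.8]
finger_gap: 0.99
grip_force: 0.0
-0.0017,0.0005,0.1047,0.0,-0.0001,0.0004
```

View pics/a.png

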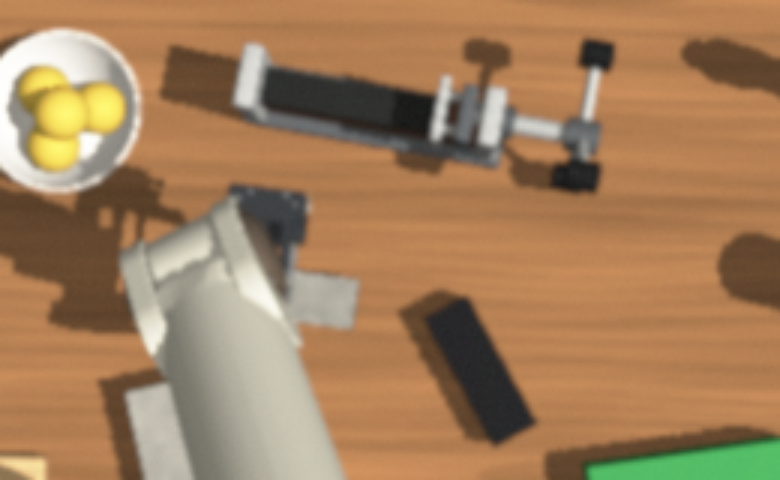

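The gripper (crop px ~(280,240)) is above the stone with its fingers either side of it. Now I descend and grip.

```bash
python3 -m crank '[-0.001,0,0.04,0,0,0,-0.001,0,0.08,0,0,0,-0.001,0,0.095,0,0,0,-0.001,0,0.103,0,0,0,-0.001,0,0.103,0,0,0]' 91 30
python3 -m crank '[0,0,0,0,0,0,0,0,0,0,0,0,0,0,0,0,0,0,0,0,0,0,0,0,0,0,0,0,0,0,0,0,0,0,0,0,0,0,0,0,0,0,0,0,0,0,0,0]' 20 35
python3 -m crank '[0,0,-0.03,0,0,0,0,0,-0.07,0,0,0,0,0,-0.11,0,0,0,0,0,-0.13,0,0,0,0,0,-0.13,0,0,0,0,0,-0.13,0,0,0]'
python3 - <<'E'
from go import *
t=cl(0,65,0)
rows([(t+[0,0,130],-9.5),(t+[0,0,86],-9.5)])
E
```

```text
clock: 2.95
position: [422.7, 187.8, 6.8]
tool_rot: [0.746, 0.666, -0.001, -0.0]
contact_force: [0.1, 0.0, -0.1]
finger_gap: 0.991
grip_force: 0.0
clock: 3.75
position: [423.5, 187.0, 7.4]
tool_rot: [0.747, 0.665, -0.0, -0.0]
contact_force: [-0.3, 0.1, 0.5]
finger_gap: 0.343
grip_force: 0.0
clock: 4.35
position: [423.5, 187.0, 137.4]
tool_rot: [0.747, 0.665, 0.0, 0.0]
contact_force: [-0.1, -0.1, -0.3]
finger_gap: 0.216
grip_force: 0.0
-0.044,0.2108,0.0075,0.0001,-0.0001,0.008
-0.044,0.2108,0.0515,0.0001,-0.0001,0.008
```

Run:
```python
from go import *
p,d=viewer.camera("top"); q,e=viewer.camera("side")
a=cv2.resize(p[120:280,180:380,::-1],None,fx=2,fy=2); b=cv2.resize(q[120:320,220:420,::-1],None,fx=1.9,fy=1.9)
im=np.zeros((390,790,3),np.uint8); im[:320,:400]=a; im[:380,405:785]=b; cv2.imwrite("pics/b.png",im)
for n,dd in(("top",d),("side",e)):
  for m in viewer.masks_of(n,"stone"):
    W=pts(n,dd,np.argwhere(m["mask"]&(dd>0))); T=W[(W[:,2]>20)&(W[:,2]<60)]
    if len(T)>9: b=cv2.minAreaRect(T[:,:2].astype(np.float32)); print(n,round(m["conf"],2),len(T),np.round(b,1) if 0 else b)
```

```text
top 0.97 785 ((345.02923583984375, -28.759933471679688), (159.78018188476562, 54.54214096069336), 30.634014129638672)
top 0.93 1744 ((221.3811798095703, -262.2368469238281), (80.44503784179688, 228.31358337402344), 8.576616287231445)
top 0.89 288 ((418.34625244140625, 142.92843627929688), (65.13951110839844, 52.14723587036133), 88.77891540527344)
top 0.68 1076 ((209.75753784179688, 299.7124938964844), (227.8874969482422, 54.27141571044922), 15.224638938903809)
side 0.94 1919 ((214.73068237304688, 289.9875183105469), (227.28468322753906, 85.69184875488281), 14.292746543884277)
side 0.84 565 ((343.7340087890625, -23.60108184814453), (161.25283813476562, 65.75236511230469), 29.810012817382812)
side 0.73 660 ((423.3216247558594, 190.874267578125), (166.38470458984375, 59.4208869934082), 82.99526977539062)
side 0.57 782 ((222.99603271484375, -257.21331787109375), (77.75900268554688, 240.52752685546875), 8.507599830627441)
side 0.52 1393 ((619.005126953125, 434.08154296875), (170.7891082763672, 175.277587890625), 23.8984317779541)
```

View pics/b.png

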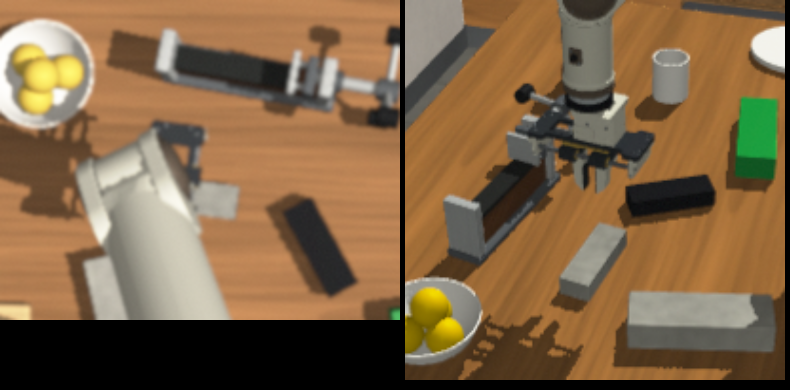

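Run:
```python
from go import *
s=sensors.observe(); p=np.array(s["position"]); print(p,s["finger_gap"],ctrl.grip_point_offset)
for n in("top","side"): print(n,proj(n,[p,p+[0,0,19],[423.6,188,36],[423.6,188,0]]).round(1), np.array(viewer.calibration(n)["extrinsics"])[:3,3])
```

```text
[422.40913892 186.44789476 135.97128754] 0.21782854726639295 18.8
top [[216.9 270. ]
 [216.7 269.2]
 [217.2 273.2]
 [217.4 274.4]] [ 395.77373966   31.54595748 1405.76701428]
side [[227.6 319. ]
 [222.7 318.8]
 [252.3 319.3]
 [260.8 319.6]] [   3.75476299 1371.76669803 1094.4959267 ]
```

Run:
```python
from go import *
s=sensors.observe(); p=np.array(s["position"])
q,d=viewer.camera("side"); rc=np.argwhere(d>0); W=pts("side",d,rc)
m=(np.hypot(W[:,0]-p[0],W[:,1]-p[1])<60)&(W[:,2]>60)&(W[:,2]<260)
T=W[m]
for z0 in range(90,230,10):
    k=T[(T[:,2]>=z0)&(T[:,2]<z0+10)]
    if len(k): print(z0,len(k),k.min(0).round(),k.max(0).round(),np.median(k,0).round())
cv2.imwrite("pics/c.png",cv2.resize(q[160:260,260:380,::-1],None,fx=6,fy=6,interpolation=cv2.INTER_CUBIC))
```

```text
160 1 [411. 198. 169.] [411. 198. 169.] [411. 198. 169.]
170 19 [401. 180. 171.] [445. 201. 179.] [433. 194. 176.]
180 39 [396. 180. 181.] [452. 201. 190.] [433. 195. 186.]
190 41 [395. 181. 191.] [450. 204. 200.] [410. 195. 195.]
200 36 [393. 177. 200.] [450. 201. 210.] [432. 195. 204.]
210 49 [393. 180. 210.] [454. 207. 220.] [432. 196. 215.]
220 11 [435. 187. 221.] [444. 201. 229.] [438. 196. 224.]
```

View pics/c.png

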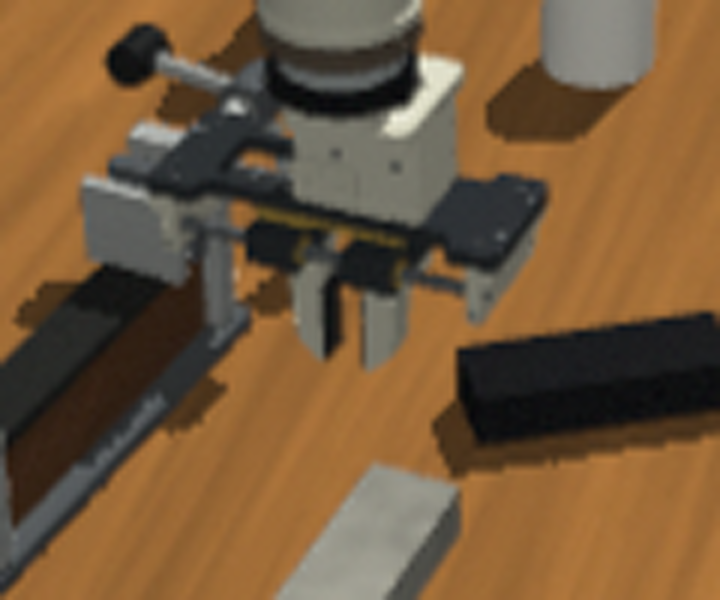

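Run:
```python
from go import *
f=np.load("side0.npz"); d=f["d"]; rc=np.argwhere(d>0); W=pts("side",d,rc); p=np.array([219.6,611.8])
dxy=W[:,:2]-p; m=(np.abs(dxy).max(1)<95)&(W[:,2]>110)&(W[:,2]<330); T=W[m]
for z0 in range(110,290,10):
    k=T[(T[:,2]>=z0)&(T[:,2]<z0+10)]
    if len(k): print(z0,len(k),k.min(0).round(),k.max(0).round(),np.median(k,0).round())
```

```text
110 478 [125. 538. 110.] [155. 704. 120.] [137. 631. 116.]
120 63 [125. 575. 120.] [143. 679. 124.] [130. 643. 121.]
220 7 [194. 563. 227.] [226. 661. 229.] [209. 567. 227.]
230 45 [190. 556. 230.] [239. 672. 240.] [204. 570. 236.]
240 58 [189. 556. 240.] [252. 675. 250.] [226. 661. 246.]
250 48 [189. 556. 250.] [251. 675. 259.] [230. 667. 254.]
260 25 [188. 556. 260.] [245. 674. 270.] [195. 567. 265.]
270 12 [200. 563. 270.] [209. 570. 277.] [204. 567. 274.]
280 9 [194. 565. 280.] [205. 570. 288.] [199. 568. 282.]
```

The real fingertips are about 34 mm above the reported TCP, both at the start and now, so the fingers closed over the top of the stone without touching it. I'll check where the body's lower edge is relative to the tips, then regrip lower.

```bash
python3 - <<'E'
from go import *
s=sensors.observe(); p=np.array(s["position"]); R0=R.from_quat(s["tool_rot"])
q,d=viewer.camera("side"); rc=np.argwhere(d>0); L=R0.inv().apply(pts("side",d,rc)-p)
m=(abs(L[:,0])<60)&(abs(L[:,1])<115)&(L[:,2]<10)&(L[:,2]>-150); L=L[m]
for y0 in range(-110,110,10):
    k=L[(L[:,1]>=y0)&(L[:,1]<y0+10)]
    if len(k)>3: print(y0,len(k),"lowest z",np.sort(k[:,2])[-3:].round(),"x",k[np.argsort(k[:,2])[-3:],0].round())
rows([((423.6,188,-20),-6.6)])
E
python3 -m crank '[0,0,0,0,0,0,0,0,0,0,0,0,0,0,0,0,0,0,0,0,0,0,0,0,0,0,0,0,0,0,0,0,0,0,0,0,0,0,0,0,0,0]' 91 35
```

```text
-100 66 lowest z [-123. -122. -121.] x [ 14. -16.  22.]
-90 106 lowest z [-101. -101. -100.] x [-7. 26.  3.]
-80 64 lowest z [-112. -110.  -99.] x [26. 25. 32.]
-70 54 lowest z [-115. -112. -112.] x [35. 29. 31.]
-60 52 lowest z [-115. -114. -112.] x [28. 25. 29.]
-50 54 lowest z [-105. -105. -100.] x [30. 23. -6.]
-40 60 lowest z [-102. -100.  -93.] x [ -8.  -0. -11.]
-30 94 lowest z [-46. -43. -42.] x [10.  5. 11.]
-20 75 lowest z [-39. -37. -37.] x [13.  7. 11.]
-10 32 lowest z [-75. -71. -48.] x [8. 8. 7.]
0 42 lowest z [-42. -40. -39.] x [ 5. -2. 13.]
10 131 lowest z [-36. -34. -34.] x [ 2.  8. -6.]
20 71 lowest z [-44. -44. -42.] x [ 8.  9. 10.]
30 42 lowest z [-108. -103.  -80.] x [38. 35.  8.]
40 35 lowest z [-115. -111. -104.] x [29. 31. 33.]
50 38 lowest z [-112. -112. -110.] x [ 22. -25.  26.]
60 69 lowest z [-113. -111. -110.] x [-30.  31. -25.]
70 90 lowest z [-102. -101. -101.] x [ -1.   4. -15.]
80 79 lowest z [-102. -101.  -94.] x [ 34.  28. -18.]
90 21 lowest z [-133. -126. -125.] x [36. 32. 36.]
0.0017,0.001,0.1563,-0.0003,0.0002,-0.0
clock: 5.35
position: [423.6, 187.0, 137.5]
tool_rot: [0.747, 0.665, 0.0, -0.0]
contact_force: [0.1, -0.3, 0.1]
finger_gap: 0.777
grip_force: 0.0
```

The body's edge is 66 mm behind the real tips, as specified, so the whole tool is offset by 34 mm in z. I'll use reported z = true z − 34 from here.

```bash
python3 -m crank '[0.001,0.001,0.03,0,0,0,0.001,0.001,0.06,0,0,0,0.001,0.001,0.09,0,0,0,0.001,0.001,0.12,0,0,0,0.001,0.001,0.14,0,0,0,0.001,0.001,0.155,0,0,0,0.001,0.001,0.163,0,0,0,0.001,0.001,0.163,0,0,0]' 91 35
python3 -m crank '[0,0,0,0,0,0,0,0,0,0,0,0,0,0,0,0,0,0,0,0,0,0,0,0,0,0,0,0,0,0,0,0,0,0,0,0,0,0,0,0,0,0]' 20 35
```

```text
clock: 6.15
position: [423.9, 187.6, -26.4]
tool_rot: [0.747, 0.665, -0.001, -0.0]
contact_force: [-0.1, -0.2, 0.6]
finger_gap: 0.992
grip_force: 0.0
clock: 6.85
position: [424.5, 188.0, -25.3]
tool_rot: [0.747, 0.665, -0.0, -0.0]
contact_force: [-1.5, -0.0, 6.8]
finger_gap: 0.595
grip_force: 35.0
```

```bash
python3 -m crank '[0,0,-0.02,0,0,0,0,0,-0.05,0,0,0,0,0,-0.09,0,0,0,0,0,-0.13,0,0,0,0,0,-0.15,0,0,0,0,0,-0.16,0,0,0,0,0,-0.16,0,0,0]'
python3 - <<'E'
from go import *
t=cl(0,65,0)
rows([(t+[0,0,120],-9.5),(t+[0,0,56],-9.5)])
E
```

```text
clock: 7.55
position: [424.8, 187.9, 134.7]
tool_rot: [0.747, 0.665, 0.001, 0.0]
contact_force: [1.3, -0.3, -5.3]
finger_gap: 0.599
grip_force: 35.0
-0.0451,0.2095,0.0149,0.0001,-0.0001,0.008
-0.0451,0.2095,0.0789,0.0001,-0.0001,0.008
```

```bash
python3 -m crank '[-0.008,0.035,0,0,0,0.002,-0.017,0.075,0,0,0,0.004,-0.026,0.12,0,0,0,0.006,-0.035,0.16,0,0,0,0.008,-0.042,0.195,0,0,0,0.008,-0.045,0.2095,0,0,0,0.008,-0.045,0.2095,0,0,0,0.008,-0.045,0.2095,0,0,0,0.008,-0.045,0.2095,0.03,0,0,0.008,-0.045,0.2095,0.04,0,0,0.008,-0.045,0.2095,0.04,0,0,0.008]'
python3 - <<'E'
from go import *
t=cl(0,65,0)
rows([(t+[0,0,56],-9.5)])
s=sensors.observe(); p=np.array(s["position"])
for n in("top","side"):
    q,d=viewer.camera(n); rc=np.argwhere(d>0); W=pts(n,d,rc); L=(W-O)@np.c_[v,u,[0,0,1]]
    np.savez(f"n_{n}.npz",q=q,L=L,rc=rc)
    for l,m in (("stone top",(abs(L[:,0])<60)&(abs(L[:,1]-65)<95)&(abs(L[:,2]-(p[2]+25+36))<7)),("rest",(abs(L[:,0])<26)&(L[:,1]>-20)&(L[:,1]<150)&(abs(L[:,2]-80)<5)),("fixed",(abs(L[:,0])<60)&(abs(L[:,1]-165)<20)&(abs(L[:,2]-120)<5)),("jaw",(abs(L[:,0])<60)&(abs(L[:,1]+37)<14)&(abs(L[:,2]-133)<4))):
        if m.sum()>5: print(n,l,m.sum(),np.percentile(L[m],[2,98],axis=0).round(1).tolist(),cv2.minAreaRect(L[m][:,:2].astype(np.float32)))
a=np.load("n_top.npz")["q"][100:240,220:420,::-1];b=np.load("n_side.npz")["q"][140:300,220:380,::-1]
im=np.zeros((400,800,3),np.uint8); im[:280,:400]=cv2.resize(a,(400,280)); im[:400,400:]=cv2.resize(b,(400,400)); cv2.imwrite("pics/d.png",im)
E
```

```text
clock: 8.65
position: [623.6, 119.3, 91.3]
tool_rot: [0.763, 0.647, -0.003, -0.002]
contact_force: [0.4, -0.4, -5.3]
finger_gap: 0.595
grip_force: 35.0
0.0005,0.0044,0.0353,-0.0011,0.0004,0.0002
top stone top 180 [[-31.4, -14.3, 146.7], [19.0, 21.1, 157.2]] ((-6.34922981262207, 62.89445114135742), (52.239559173583984, 155.59129333496094), 0.3934735059738159)
top rest 23 [[-16.1, -19.7, 76.1], [19.0, -14.1, 83.5]] ((0.8557224273681641, -16.871259689331055), (5.607914924621582, 36.459266662597656), 89.513427734375)
top fixed 103 [[-32.0, 155.3, 115.3], [24.0, 174.9, 124.7]] ((-2.579357147216797, 165.15919494628906), (59.75419616699219, 19.823408126831055), 0.9595307111740112)
top jaw 62 [[-28.2, -39.1, 129.3], [30.4, -29.4, 136.1]] ((1.5195674896240234, -34.3372917175293), (61.61912536621094, 9.942092895507812), 0.013233582489192486)
side stone top 382 [[-46.8, 48.7, 145.7], [37.0, 148.7, 158.2]] ((1.9514694213867188, 96.891845703125), (110.6860122680664, 89.10945892333984), 75.1222915649414)
side rest 186 [[-19.5, -14.7, 75.4], [19.5, 138.6, 83.5]] ((0.46644020080566406, 64.33891296386719), (163.771484375, 42.86545944213867), 88.9472885131836)
side fixed 103 [[-31.2, 145.9, 115.6], [31.7, 182.5, 124.7]] ((0.3451118469238281, 164.10301208496094), (37.424259185791016, 65.36235046386719), 88.35470581054688)
```

View pics/d.png

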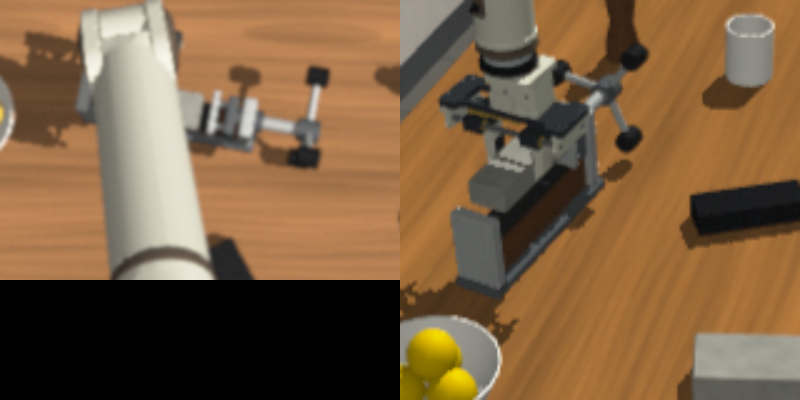

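The stone is level over the rest, between the jaws, but about 5 mm to the robot's side. I'll correct that and lower it.

```bash
python3 -m crank '[0,0.001,0.005,0,0,0,0,0.001,0.005,0,0,0,0,0.001,0.005,0,0,0,0,0.001,0.005,0,0,0]'
python3 - <<'E'
from go import *
t=cl(0,65,0)
rows([(t+[0,0,56],-9.5)])
q,d=viewer.camera("top"); rc=np.argwhere(d>0); W=pts("top",d,rc); L=(W-O)@np.c_[v,u,[0,0,1]]; z=sensors.observe()["position"][2]
m=(abs(L[:,0])<60)&(abs(L[:,1]-65)<95)&(abs(L[:,2]-(z+61))<7);print(np.percentile(L[m],[2,98],axis=0).round(1).tolist(),cv2.minAreaRect(L[m][:,:2].astype(np.float32)))
E
```

```text
clock: 9.15
position: [628.9, 118.9, 89.9]
tool_rot: [0.763, 0.646, 0.0, 0.0]
contact_force: [0.3, 0.3, -6.0]
finger_gap: 0.597
grip_force: 35.0
-0.0001,-0.0011,0.0339,0.0001,-0.0001,-0.0
[[-26.0, -13.9, 146.1], [23.8, 19.9, 155.7]] ((-0.6992721557617188, 63.98233413696289), (157.4136505126953, 52.989845275878906), 89.68435668945312)
```

```bash
python3 -m crank '[0,0,0.01,0,0,0,0,0,0.02,0,0,0,0,0,0.028,0,0,0,0,0,0.031,0,0,0,0,0,0.033,0,0,0,0,0,0.0345,0,0,0,0,0,0.0345,0,0,0,0,0,0.0345,0,0,0]'
```

```text
clock: 10.0
position: [628.9, 119.0, 55.2]
tool_rot: [0.763, 0.646, 0.0, 0.0]
contact_force: [-0.3, -0.9, -4.5]
finger_gap: 0.593
grip_force: 35.0
```

```bash
python3 -m crank '[0,0,0.001,0,0,0,0,0,0.001,0,0,0,0,0,0.001,0,0,0]'
python3 -m crank '[0,0,0,0,0,0,0,0,0,0,0,0,0,0,0,0,0,0,0,0,0,0,0,0,0,0,0,0,0,0,0,0,0,0,0,0]' 91
python3 -m crank '[0,0,-0.02,0,0,0,0,0,-0.06,0,0,0,0,0,-0.1,0,0,0,0,0,-0.15,0,0,0,0,0,-0.17,0,0,0,0,0,-0.17,0,0,0,0,0,-0.17,0,0,0]'
```

```text
clock: 10.3
position: [629.1, 119.0, 54.8]
tool_rot: [0.763, 0.646, 0.001, 0.0]
contact_force: [-0.6, -0.4, 2.4]
finger_gap: 0.595
grip_force: 35.0
clock: 10.9
position: [628.6, 118.9, 53.9]
tool_rot: [0.763, 0.646, 0.0, -0.0]
contact_force: [-0.2, 0.0, -1.0]
finger_gap: 0.986
grip_force: 0.0
clock: 11.6
position: [628.5, 118.8, 223.9]
tool_rot: [0.763, 0.646, 0.0, 0.0]
contact_force: [-0.6, -0.9, -0.9]
finger_gap: 0.993
grip_force: 0.0
```

```bash
cat > wh.py <<'E'
from go import *
from scipy.optimize import least_squares
def knobs(show=True):
    out=[]
    for n in("top","side"):
        q,d=viewer.camera(n); rc=np.argwhere(d>0); W=pts(n,d,rc); C=q[rc[:,0],rc[:,1]].max(1); L=(W-O)@np.c_[v,u,[0,0,1]]
        m=(abs(L[:,0])<115)&(abs(L[:,1]+185)<24)&(C<70)&(L[:,2]>60)&(L[:,2]<220)
        r=np.hypot(L[:,0],L[:,2]-115); m&=(r>66)&(r<106); K=L[m]
        out.append(K)
        ms=(abs(L[:,0])<45)&(abs(L[:,1]-65)<100)&(abs(L[:,2]-116)<5)&(C>110)
        if show: print(n,len(K),"stone",ms.sum(),cv2.minAreaRect(L[ms][:,:2].astype(np.float32)) if ms.sum()>5 else "")
    K=np.vstack(out)
    def f(s):   # distance of each point to the nearest knob's side surface or within
        a=s[0]+np.arange(3)*2*np.pi/3; c=np.c_[-85*np.sin(a)+s[1],115+85*np.cos(a)+s[2]]
        D=np.hypot(K[:,None,0]-c[:,0],K[:,None,2]-c[:,1]).min(1); return np.r_[np.maximum(D-16,0)+0.3*np.minimum(D-16,0),s[1:]*2]
    best=min((least_squares(f,[a,0,0],loss="soft_l1",f_scale=3) for a in np.linspace(0,2,9)),key=lambda r:r.cost)
    if show: print("angle mod 2pi/3 (deg)",np.rad2deg(best.x[0])%120,"dx,dz",best.x[1:].round(1),"y",np.percentile(K[:,1],[3,97]).round(1))
    return np.rad2deg(best.x[0])%120
def kp(a,up=0):   # reported TCP for gripping a knob at a degrees
    a=np.deg2rad(a); return cl(-85*np.sin(a),-185,115+85*np.cos(a)-53+up)
E
python3 - <<'E'
from wh import *
print(sensors.observe()["q"].round(2)); a=knobs()
rows([(kp(a-120,120),80.5),(kp(a-120,0),80.5)])
E
```

```text
[-0.27  0.42  0.06  1.56 -0.03  1.16 -0.37]
top 179 stone 144 ((-2.5427494049072266, 75.55921173095703), (53.43208312988281, 179.8160400390625), 1.2725435495376587)
side 116 stone 431 ((1.4550323486328125, 75.33650970458984), (180.45082092285156, 60.08893966674805), 87.58052825927734)
angle mod 2pi/3 (deg) 35.749017503756164 dx,dz [2.  1.9] y [-195.1 -162.3]
-0.2496,0.0851,0.0315,-0.0005,-0.0002,-0.25
-0.2494,0.0854,0.1515,-0.0005,-0.0002,-0.25
```

```bash
sed -i 's/-85\*np.sin(a),-185,115+85/-85*np.sin(a),-181.5,115+85/' wh.py
python3 -m crank '[-0.06,0.02,0,0,0,-0.02,-0.1,0.04,0,0,0,-0.045,-0.15,0.06,0,0,0,-0.07,-0.2,0.08,0,0,0,-0.09,-0.25,0.085,0.01,0,0,-0.115,-0.25,0.085,0.02,0,0,-0.14,-0.25,0.085,0.03,0,0,-0.16,-0.25,0.085,0.03,0,0,-0.18,-0.25,0.085,0.03,0,0,-0.205,-0.25,0.085,0.03,0,0,-0.23,-0.25,0.085,0.03,0,0,-0.25,-0.25,0.085,0.03,0,0,-0.25,-0.25,0.085,0.03,0,0,-0.25,-0.25,0.085,0.03,0,0,-0.25]' 70
python3 - <<'E'
from wh import *
print(sensors.observe()["q"].round(2))
rows([(kp(-84.3,0),80.5)])
E
```

```text
clock: 13.1
position: [670.7, -141.7, 193.0]
tool_rot: [0.084, 0.996, 0.0, -0.001]
contact_force: [-0.3, 0.4, 0.3]
finger_gap: 0.762
grip_force: 0.0
[ 0.29  0.54 -0.18  1.46  0.1   1.16  1.5 ]
0.0006,0.0035,0.1226,0.0,-0.0002,-0.0004
```

```bash
python3 -m crank '[0,0.0035,0.03,0,0,0,0,0.0035,0.07,0,0,0,0,0.0035,0.1,0,0,0,0,0.0035,0.115,0,0,0,0,0.0035,0.122,0,0,0,0,0.0035,0.122,0,0,0,0,0.0035,0.122,0,0,0]' 70
python3 -m crank '[0,0,0,0,0,0,0,0,0,0,0,0,0,0,0,0,0,0,0,0,0,0,0,0,0,0,0,0,0,0,0,0,0,0,0,0]' 10 25
python3 - <<'E'
from wh import *
p=kp(-84.3); b=sensors.observe()["position"]
rows([(kp(a)-p+b,80.5) for a in [-84.3+6*i for i in range(1,20)]])
E
```

```text
clock: 13.8
position: [673.1, -138.4, 73.6]
tool_rot: [0.083, 0.997, -0.0, 0.001]
contact_force: [0.6, -0.6, -0.0]
finger_gap: 0.758
grip_force: 0.0
clock: 14.4
position: [671.8, -138.2, 72.1]
tool_rot: [0.083, 0.997, 0.0, 0.0]
contact_force: [0.2, -0.6, 0.7]
finger_gap: 0.367
grip_force: 25.0
0.0013,0.0,-0.0088,0.0,0.0,0.0
0.0036,0.0,-0.0174,0.0,0.0,0.0
0.0067,0.0,-0.0257,0.0,0.0,0.0
0.0107,0.0,-0.0337,0.0,0.0,0.0
0.0155,0.0,-0.0412,0.0,0.0,0.0
0.0211,0.0,-0.0481,0.0,0.0,0.0
0.0274,0.0,-0.0544,0.0,0.0,0.0
0.0343,0.0,-0.0601,0.0,0.0,0.0
0.0417,0.0,-0.065,0.0,0.0,0.0
0.0496,0.0,-0.069,0.0,0.0,0.0
0.0579,0.0,-0.0723,0.0,0.0,0.0
0.0665,0.0,-0.0746,0.0,0.0,0.0
0.0752,0.0,-0.0761,0.0,0.0,0.0
0.0841,0.0,-0.0766,0.0,0.0,0.0
0.093,0.0,-0.0761,0.0,0.0,0.0
0.1018,0.0,-0.0748,0.0,0.0,0.0
0.1104,0.0,-0.0725,0.0,0.0,0.0
0.1187,0.0,-0.0694,0.0,0.0,0.0
0.1267,0.0,-0.0654,0.0,0.0,0.0
```

```bash
python3 -m crank '[0.001,0,-0.009,0,0,0,0.004,0,-0.017,0,0,0,0.007,0,-0.026,0,0,0,0.011,0,-0.034,0,0,0,0.0155,0,-0.041,0,0,0,0.021,0,-0.048,0,0,0,0.0275,0,-0.0545,0,0,0,0.034,0,-0.06,0,0,0,0.042,0,-0.065,0,0,0,0.0495,0,-0.069,0,0,0,0.0495,0,-0.069,0,0,0,0.0495,0,-0.069,0,0,0]' - 30
python3 - <<'E'
from wh import *
print(sensors.observe()["contact_force"])
knobs()
p=kp(-24.3); b=sensors.observe()["position"]; print(kp(-24.3)-b)
rows([(kp(a)-p+b,80.5) for a in [-24.3+6*i for i in range(1,20)]])
E
```

```text
clock: 15.6
position: [621.6, -129.9, 141.5]
tool_rot: [0.083, 0.997, -0.0, -0.001]
contact_force: [-3.5, 0.3, 3.6]
finger_gap: 0.369
grip_force: 30.0
[-3.50374786  0.33546814  3.59810154]
top 76 stone 695 ((-2.3286876678466797, 64.8624267578125), (199.43954467773438, 64.98412322998047), 88.71967315673828)
side 120 stone 306 ((-3.3867015838623047, 76.72248840332031), (173.5712127685547, 46.94563674926758), 89.33424377441406)
angle mod 2pi/3 (deg) 96.35436584922445 dx,dz [2.2 2.2] y [-196.1 -162.5]
[-0.58373008  0.13538775 -1.77797763]
0.0083,-0.0,-0.0032,-0.0,-0.0002,0.0
0.0169,-0.0,-0.0056,-0.0,-0.0002,0.0
0.0257,-0.0,-0.007,-0.0,-0.0002,0.0
0.0345,0.0,-0.0075,-0.0,-0.0002,0.0
0.0434,0.0,-0.0071,-0.0,-0.0002,0.0
0.0522,0.0,-0.0057,-0.0,-0.0002,0.0
0.0608,0.0,-0.0034,-0.0,-0.0002,0.0
0.0691,0.0,-0.0003,-0.0,-0.0002,0.0
0.0771,0.0,0.0037,-0.0,-0.0002,0.0
0.0846,0.0,0.0086,-0.0,-0.0002,0.0
0.0915,0.0,0.0141,-0.0,-0.0002,0.0
0.0978,0.0,0.0204,-0.0,-0.0002,0.0
0.1034,0.0,0.0273,-0.0,-0.0002,0.0
0.1083,0.0,0.0347,-0.0,-0.0002,0.0
0.1124,0.0,0.0426,-0.0,-0.0002,0.0
0.1156,0.0,0.0509,-0.0,-0.0002,0.0
0.1179,0.0,0.0595,-0.0,-0.0002,0.0
0.1194,0.0,0.0683,-0.0,-0.0002,0.0
0.1199,0.0,0.0772,-0.0,-0.0002,0.0
```

Knob gripped and turned by 60°, with low forces. I'll continue the arc to about +84°.

```bash
python3 -m crank '[0.0085,0,-0.003,0,0,0,0.017,0,-0.0055,0,0,0,0.0255,0,-0.007,0,0,0,0.0345,0,-0.0075,0,0,0,0.0435,0,-0.007,0,0,0,0.052,0,-0.0055,0,0,0,0.061,0,-0.0035,0,0,0,0.069,0,0,0,0,0,0.077,0,0.004,0,0,0,0.0845,0,0.0085,0,0,0,0.0915,0,0.014,0,0,0,0.098,0,0.0205,0,0,0,0.1035,0,0.0275,0,0,0,0.1085,0,0.0345,0,0,0,0.1125,0,0.0425,0,0,0,0.1155,0,0.051,0,0,0,0.118,0,0.0595,0,0,0,0.1195,0,0.0685,0,0,0,0.1195,0,0.0685,0,0,0,0.1195,0,0.0685,0,0,0]'
python3 -m crank '[0,0,0,0,0,0,0,0,0,0,0,0,0,0,0,0,0,0]' 75
python3 -m crank '[0,0,-0.04,0,0,0,0,0,-0.09,0,0,0,0,0,-0.14,0,0,0,0,0,-0.18,0,0,0,0,0,-0.2,0,0,0,0,0,-0.2,0,0,0,0,0,-0.2,0,0,0]'
python3 - <<'E'
from wh import *
a=knobs()
rows([(kp(a-120,60),80.5),(kp(a-120,0),80.5)])
E
```

```text
clock: 17.7
position: [504.6, -110.8, 70.7]
tool_rot: [0.083, 0.997, -0.0, -0.0]
contact_force: [5.0, -4.0, -5.5]
finger_gap: 0.368
grip_force: 30.0
clock: 18.0
position: [503.5, -109.3, 71.4]
tool_rot: [0.082, 0.997, 0.0, -0.002]
contact_force: [0.4, 0.4, -0.5]
finger_gap: 0.577
grip_force: 0.0
clock: 18.7
position: [504.6, -110.0, 272.0]
tool_rot: [0.083, 0.997, 0.0, -0.0]
contact_force: [-0.6, 0.7, -0.7]
finger_gap: 0.82
grip_force: 0.0
top 53 stone 856 ((-1.8468093872070312, 68.02023315429688), (196.49407958984375, 60.43337631225586), 86.97653198242188)
side 147 stone 401 ((5.011495590209961, 75.43266296386719), (177.85231018066406, 62.74864196777344), 89.58418273925781)
angle mod 2pi/3 (deg) 85.01560360804095 dx,dz [2.  0.9] y [-194.5 -161.8]
-0.1335,-0.0003,0.0786,0.0,-0.0005,0.0001
-0.1337,-0.0004,0.1386,0.0,-0.0005,0.0001
```

```bash
python3 -m crank '[-0.045,0,0.02,0,0,0,-0.09,0,0.04,0,0,0,-0.125,0,0.06,0,0,0,-0.1335,0,0.078,0,0,0,-0.1335,0,0.08,0,0,0,-0.1335,0,0.1,0,0,0,-0.1335,0,0.12,0,0,0,-0.1335,0,0.135,0,0,0,-0.1335,0,0.138,0,0,0,-0.1335,0,0.138,0,0,0,-0.1335,0,0.138,0,0,0]' 70
python3 -m crank '[0,0,0,0,0,0,0,0,0,0,0,0,0,0,0,0,0,0,0,0,0,0,0,0,0,0,0,0,0,0,0,0,0,0,0,0]' 10 35
python3 - <<'E'
from wh import *
a0=-35; p=kp(a0); b=sensors.observe()["position"]; print(p-b)
rows([(kp(a)-p+b,None) for a in [a0+6.6*i for i in range(1,19)]])
E
```

```text
clock: 19.9
position: [637.3, -132.5, 135.6]
tool_rot: [0.083, 0.997, -0.0, 0.001]
contact_force: [0.4, 0.1, -0.5]
finger_gap: 0.763
grip_force: 0.0
clock: 20.5
position: [636.7, -132.4, 134.5]
tool_rot: [0.083, 0.997, -0.0, 0.0]
contact_force: [-0.1, 0.2, 0.4]
finger_gap: 0.368
grip_force: 35.0
[-1.5402698   0.20747075 -2.85798998]
0.0083,0.0,-0.0051,0.0,0.0,0.0
0.0172,0.0,-0.0093,0.0,0.0,0.0
0.0265,0.0,-0.0124,0.0,0.0,0.0
0.036,0.0,-0.0144,0.0,0.0,0.0
0.0458,0.0,-0.0153,0.0,0.0,0.0
0.0556,0.0,-0.0151,0.0,0.0,0.0
0.0653,0.0,-0.0138,0.0,0.0,0.0
0.0747,0.0,-0.0113,0.0,0.0,0.0
0.0839,0.0,-0.0078,0.0,0.0,0.0
0.0925,0.0,-0.0032,0.0,0.0,0.0
0.1006,0.0,0.0023,0.0,0.0,0.0
0.108,0.0,0.0087,0.0,0.0,0.0
0.1146,0.0,0.0159,0.0,0.0,0.0
0.1204,0.0,0.0238,0.0,0.0,0.0
0.1252,0.0,0.0324,0.0,0.0,0.0
0.1289,0.0,0.0414,0.0,0.0,0.0
0.1316,0.0,0.0508,0.0,0.0,0.0
0.1333,0.0,0.0604,0.0,0.0,0.0
```

```bash
python3 -m crank '[0.0085,0,-0.005,0,0,0,0.017,0,-0.0095,0,0,0,0.0265,0,-0.0125,0,0,0,0.036,0,-0.0145,0,0,0,0.046,0,-0.0155,0,0,0,0.0555,0,-0.015,0,0,0,0.0655,0,-0.014,0,0,0,0.0745,0,-0.0115,0,0,0,0.084,0,-0.008,0,0,0,0.0925,0,-0.003,0,0,0,0.1005,0,0.0025,0,0,0,0.108,0,0.0085,0,0,0,0.1145,0,0.016,0,0,0,0.1205,0,0.024,0,0,0,0.125,0,0.0325,0,0,0,0.129,0,0.0415,0,0,0,0.1315,0,0.051,0,0,0,0.1335,0,0.0605,0,0,0,0.1335,0,0.0605,0,0,0,0.1335,0,0.0605,0,0,0]'
python3 -m crank '[0,0,0,0,0,0,0,0,0,0,0,0,0,0,0,0,0,0]' 75
python3 -m crank '[0,0,-0.04,0,0,0,0,0,-0.09,0,0,0,0,0,-0.14,0,0,0,0,0,-0.18,0,0,0,0,0,-0.2,0,0,0,0,0,-0.2,0,0,0,0,0,-0.2,0,0,0]'
python3 - <<'E'
from wh import *
a=knobs()
q,d=viewer.camera("top"); cv2.imwrite("pics/e.png",cv2.resize(q[110:210,230:400,::-1],None,fx=4,fy=4))
rows([(kp(a-120,60),80.5),(kp(a-120,0),80.5)])
E
```

```text
clock: 22.5
position: [505.2, -110.9, 72.4]
tool_rot: [0.083, 0.997, -0.0, 0.0]
contact_force: [6.8, -5.3, -6.0]
finger_gap: 0.37
grip_force: 35.0
clock: 22.8
position: [503.2, -109.4, 72.7]
tool_rot: [0.082, 0.997, 0.0, -0.002]
contact_force: [0.3, 0.4, 0.1]
finger_gap: 0.579
grip_force: 0.0
clock: 23.5
position: [504.4, -110.0, 273.4]
tool_rot: [0.083, 0.997, 0.0, -0.0]
contact_force: [0.3, -0.3, -0.3]
finger_gap: 0.815
grip_force: 0.0
top 53 stone 846 ((-1.8700809478759766, 72.57139587402344), (186.18983459472656, 60.65873718261719), 87.40342712402344)
side 147 stone 401 ((0.8560924530029297, 66.57183837890625), (195.6538543701172, 57.44867706298828), 88.54180908203125)
angle mod 2pi/3 (deg) 85.09783952502205 dx,dz [2.9 1.7] y [-193.2 -161.8]
-0.1335,-0.0002,0.0798,0.0001,-0.0006,0.0
-0.1337,-0.0002,0.1398,0.0001,-0.0006,0.0
```

View pics/e.png

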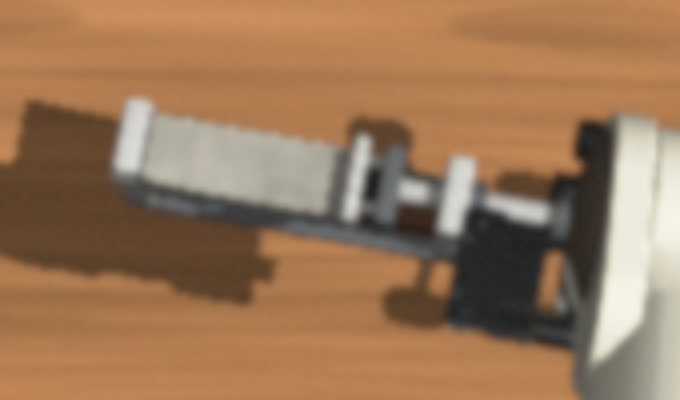

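The stone lies square against the fixed jaw (crop px (140,150)), with a gap of about 2 mm to the moving jaw (px (350,180)). The wheel is at 325°. The last stroke is about 109°.

```bash
python3 -m crank '[-0.045,0,0.02,0,0,0,-0.09,0,0.04,0,0,0,-0.125,0,0.06,0,0,0,-0.1335,0,0.078,0,0,0,-0.1335,0,0.08,0,0,0,-0.1335,0,0.1,0,0,0,-0.1335,0,0.12,0,0,0,-0.1335,0,0.135,0,0,0,-0.1335,0,0.138,0,0,0,-0.1335,0,0.138,0,0,0,-0.1335,0,0.138,0,0,0]' 70
python3 -m crank '[0,0,0,0,0,0,0,0,0,0,0,0,0,0,0,0,0,0,0,0,0,0,0,0,0,0,0,0,0,0,0,0,0,0,0,0]' 10 40
python3 - <<'E'
from wh import *
a0=-35; p=kp(a0); b=sensors.observe()["position"]; print(p-b)
rows([(kp(a)-p+b,None) for a in [a0+6.5*i for i in range(1,18)]])
E
```

```text
clock: 24.75
position: [637.3, -132.5, 137.1]
tool_rot: [0.083, 0.997, -0.0, 0.001]
contact_force: [-0.1, 0.3, 0.1]
finger_gap: 0.764
grip_force: 0.0
clock: 25.35
position: [636.7, -132.4, 136.0]
tool_rot: [0.083, 0.997, 0.0, 0.0]
contact_force: [-0.1, -0.5, 0.6]
finger_gap: 0.368
grip_force: 40.0
[-1.54544608  0.22919819 -4.32581532]
0.0082,0.0,-0.0051,0.0,0.0,0.0
0.0169,0.0,-0.0092,0.0,0.0,0.0
0.026,0.0,-0.0123,0.0,0.0,0.0
0.0355,0.0,-0.0143,0.0,0.0,0.0
0.045,0.0,-0.0153,0.0,0.0,0.0
0.0547,0.0,-0.0152,0.0,0.0,0.0
0.0642,0.0,-0.0139,0.0,0.0,0.0
0.0736,0.0,-0.0117,0.0,0.0,0.0
0.0826,0.0,-0.0083,0.0,0.0,0.0
0.0913,0.0,-0.004,0.0,0.0,0.0
0.0993,0.0,0.0013,0.0,0.0,0.0
0.1067,0.0,0.0075,0.0,0.0,0.0
0.1134,0.0,0.0144,0.0,0.0,0.0
0.1192,0.0,0.0221,0.0,0.0,0.0
0.1242,0.0,0.0304,0.0,0.0,0.0
0.1281,0.0,0.0392,0.0,0.0,0.0
0.131,0.0,0.0483,0.0,0.0,0.0
```

```bash
python3 -m crank '[0.008,0,-0.005,0,0,0,0.017,0,-0.009,0,0,0,0.026,0,-0.0125,0,0,0,0.0355,0,-0.0145,0,0,0,0.045,0,-0.0155,0,0,0,0.0545,0,-0.015,0,0,0,0.064,0,-0.014,0,0,0,0.0735,0,-0.0115,0,0,0,0.0825,0,-0.0085,0,0,0,0.0915,0,-0.004,0,0,0,0.0995,0,0.0015,0,0,0,0.1065,0,0.0075,0,0,0,0.1135,0,0.0145,0,0,0,0.119,0,0.022,0,0,0,0.124,0,0.0305,0,0,0,0.128,0,0.039,0,0,0,0.131,0,0.0485,0,0,0,0.131,0,0.0485,0,0,0,0.131,0,0.0485,0,0,0]'
python3 -m crank '[0,0,0,0,0,0,0,0,0,0,0,0,0,0,0,0,0,0]' 75
python3 -m crank '[0,0,-0.04,0,0,0,0,0,-0.09,0,0,0,0,0,-0.14,0,0,0,0,0,-0.18,0,0,0,0,0,-0.2,0,0,0,0.05,0,-0.2,0,0,0,0.05,0,-0.2,0,0,0,0.05,0,-0.2,0,0,0]'
python3 - <<'E'
from wh import *
a=knobs()
q,d=viewer.camera("top"); s,_=viewer.camera("side"); im=np.zeros((400,800,3),np.uint8)
im[:270,:400]=cv2.resize(q[105:213,230:390,::-1],(400,270)); im[:,400:]=cv2.resize(s[140:280,220:360,::-1],(400,400)); cv2.imwrite("pics/f.png",im)
E
```

```text
clock: 27.25
position: [507.3, -111.3, 88.1]
tool_rot: [0.083, 0.997, -0.0, 0.0]
contact_force: [1.9, -2.4, 1.3]
finger_gap: 0.368
grip_force: 40.0
clock: 27.55
position: [506.8, -110.3, 87.2]
tool_rot: [0.083, 0.997, 0.0, -0.001]
contact_force: [0.0, -0.3, -0.7]
finger_gap: 0.583
grip_force: 0.0
clock: 28.35
position: [456.9, -102.3, 287.3]
tool_rot: [0.083, 0.997, -0.0, -0.0]
contact_force: [0.8, -0.0, 0.2]
finger_gap: 0.814
grip_force: 0.0
top 96 stone 865 ((-3.4307193756103516, 74.087158203125), (181.95407104492188, 65.96617889404297), 87.8231201171875)
side 139 stone 402 ((3.280529022216797, 86.0473403930664), (156.9622039794922, 63.62703323364258), 89.33726501464844)
angle mod 2pi/3 (deg) 75.76823072606925 dx,dz [2.4 1.4] y [-194.5 -162.1]
```

View pics/f.png

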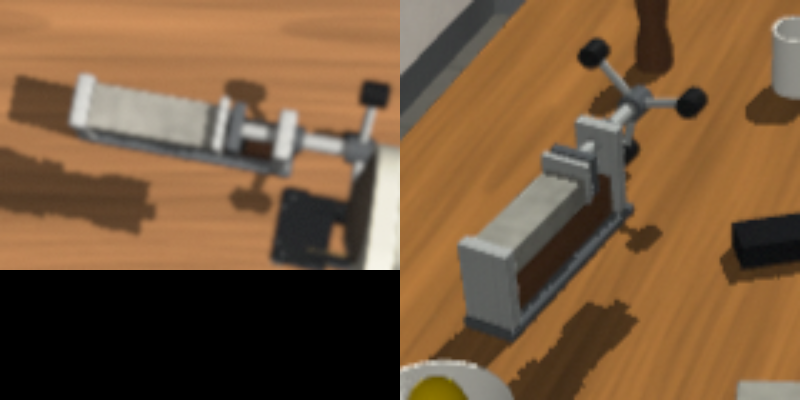

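The stone is clamped flat between both jaws. The wheel is at about 436° (7.6 rad), roughly a quarter turn past contact, the spring gap has closed up, and the hand is clear.

```bash
python3 -c "from workcell import ctrl; print(ctrl.job_done())"
```

```text
the job is handed in; nothing more can be done
None
```

The job is handed in: the stone lies flat and centred on the rest, gripped by the jaws with the wheel at about 7.6 rad, about a quarter turn past contact (roughly 64 N by the given rate, not measured), and the robot is clear at about 28 s.

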